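# Ready the feeding cone and hold a feed tablet over it with tongs

### The arm

A 6-joint arm with a two-finger parallel gripper is mounted at the origin on the work surface. World frame = base frame: x ahead of the robot, y to its left, z up, the work surface at z = 0. Lengths are in mm, angles in degrees, forces in N, time in s.
With the tool pointing down it reaches from about 350 to 850 mm from the base axis. Payload 8.1 kg.
Tool frame: the origin (TCP) lies on the centre line of the jaws, within the pads' length; the fingertips stand 19 mm ahead of it and the grasp point (between the pads) is the TCP; z points along the fingers, y is the line along which they close (so a half turn about z gives the same grasp; the last joint's range is limited). The gripper opens to 85 mm and grips with 20 to 120 N. Pads are 22 mm wide; open, the fingers measure 114 mm over their backs; the gripper's body (76 mm by 85 mm) begins 54 mm behind the grasp point. The pads swing forward as they close: fully open they stand 13 mm farther back than shut.
Start: joints at [-69.924, 7.471, 85.268, -0, 87.261, -4.893], TCP at [253.301, -543.915, 250.292] pointing down, gripper open.
Joint ranges: [-169.43, 169.43], [-51.17, 129.36], [1.28, 143.12], [-76.62, 256.62], [0, 156.53], [-152.29, 152.29]. Speed limits (degrees/s): [136.94, 136.94, 159.86, 180, 180, 180].

### API

Orientations are given as [roll, pitch, yaw] about the fixed x, y, z axes, in that order (R = Rz(yaw) Ry(pitch) Rx(roll)).
In Python, from bench import r gives the robot as it stands. The module is installed in compiled form; this text tells all that it offers.
- The arm moves only by the tool servo_tool, never from a script. Its arguments are lists of equal length, an entry for each row: "fingers": the finger opening in m, from 0 to 0.0854; "linear": the shift along the tool's x, y, z in m, a list of three; "rotation": the turn, a rotation vector about the tool's x, y, z in degrees, a list of three. A call has 1 to 10 rows; each row is the pose to reach, as a shift and turn from the pose commanded when the call began, along the tool's axes at that moment; what a row does not reach only later rows make up. A row lasts 1/10 s, in which the tool goes at most 50 mm and 8.59 degrees, less where a joint would pass 70% of its speed; a pose out of reach is approached as far as the arm can. A call with a gripper value outside its range is refused whole. The fingers move at their own pace and stop on an object; "force" is the grip in N (left out, the last holds). Time passes only in rows, so rows that repeat a pose let the fingers close. It gives the time, the measured TCP pose, the force, the opening and the grip force at its end, in the units of the state.
- r.sense(): the state, without advancing time (a new reading comes with each control period).
- r.snapshot(name): name is "side" or "top"; returns a dict with "frame" (480x640x3 uint8, red, green, blue), "fx", "fy", "cx", "cy" (pixels), "camera_from_world" (4x4, takes a point from world to camera coordinates). Camera axes: x right, y up, looking along -z (the intrinsics and any distortion apply to the point x, -y, -z); pixel columns grow to the right and rows downward; lengths in mm; the calibration is good to about 2 mm. A picture is of the moment at which its call begins. There is no depth.
- r.hand_in(): hands the job in; it is judged then, once.
The state is a dict: "time": time; "joint_pos": joint angles; "qd": joint speeds; "joint_efforts": joint torques, N m; "tool_pos": TCP position; "tcp_rot": TCP orientation; "ft_force": force on the tool from outside, world axes, zero at the start; "wrist_torque": the same for the moment, N m; "finger_gap": finger opening in mm; "grip_force": force on a finger pad.
Only numpy, scipy, OpenCV 4.12 (cv2) and the standard library are available. Lean on these libraries where they do the work, as an engineer would, in place of code of your own. Each camera call takes 0.05 s, during which the arm holds its last target. There are 200 camera calls.

### The job

Get a feeding ready: first take the clear feeding cone from its grey tube stand and put its stem down through the eyelet of the suction-cup holder until the cone's shoulder sits flat on the eyelet, and let go of it. Then grip the feeding tongs, pinch the feed tablet off its white tile with their tips, carry it over and finish while holding it there in the tongs, a few centimetres above the middle of the cone's open mouth, touching nothing but the tongs. Touch the tablet only with the tongs and leave the other loose things on the liner where they are.

Things in the scene. Friction and masses are not known exactly. Their poses are not given: they have to be found in the camera images.
- cone: Loose clear feeding cone, 40 g, stem down. Origin on the axis at the underside of its flat 24 mm wide shoulder, z up to the mouth. Stem below: 10 mm thick, tapered tip at z = -32 mm. Above, it widens to 50 mm at z = 30, then an upright 50 mm wide collar, z = 30 to 48 mm: grip across this collar. It starts with the shoulder on the tube stand, stem inside.
- cone_mouth (a point): Centre of the cone's round mouth, on its axis, 48 mm above the cone's origin; the opening is 44 mm wide; z along the cone's axis.
- stand: Fixed grey tube in which the cone starts: 36 mm wide, 45 mm tall, bore 15 mm, foot 60 mm wide. Origin at the centre of its underside.
- holder: Fixed black holder. Origin on the liner straight below the eyelet centre. A 52 mm tall suction cup and post (cup 48 mm wide) stand 60 mm from it along the holder's own +x, joined to the eyelet by a bar 10 mm wide, its top at 60 mm.
- eyelet (a point): Centre of the eyelet's hole at its flat top face, 60 mm above the liner. Ring 32 mm wide outside, hole 14 mm, 8 mm thick, hole upright and open below to the liner.
- tile: Fixed white ceramic tile, 60 x 60 x 10 mm, on which the tablet starts. Origin at the centre of its underside.
- tablet: Loose brown feed tablet, a flat disc 24 mm wide and 14 mm tall, 12 g. Origin at the centre of its underside, z up its axis.
- tablet_center (a point): Centre of the tablet.
- tongs: Loose steel spring tongs, 94 g, lying flat; arms open sideways, bands 20 mm tall. Origin at the underside, midway between black grip plates (44 mm long, 30 mm tall), at the centre of mass: grip here across the arms. x points to the tips (ends at x = 115 mm), round head with hinges at x = -88 mm, y to the left arm. Squeezed to 52 mm over the plates they can be lifted, still straddling the tablet.
- tongs_left: Left arm (+y) as a part; origin at its hinge. Width over the grip plates' outsides: 61 mm open, 42 mm when the tips close on the tablet, 33 mm shut; both arms swing alike. Gap between the tips: 24 mm plus 2.25 times the plates' width beyond 42 mm (65 mm open).
- tongs_right: Right arm (-y) as a part; origin at its hinge. A spring opens the arms: squeezing at the plates takes about 5 N at the start, 9 N at the tablet's width.
- tongs_tips (a point): Point midway between the flat tips (each 28 mm long, 20 mm tall), 100 mm ahead of the tongs' origin and 10 mm above its underside.
- suction_cup: Bystander, to be left alone: spare black suction cup, 44 mm wide, 26 mm tall. Origin low on it, near its middle.
- driftwood: Bystander, to be left alone: brown ceramic driftwood replica, about 200 x 130 mm, 80 mm tall. Origin low on it, near its middle.
- jar: Bystander, to be left alone: small closed glass jar, 48 mm wide, 55 mm tall. Origin low on it, near its middle.
- filter_ring: Bystander, to be left alone: single white ceramic filter ring, 20 mm across, 18 mm tall. Origin low on it, near its middle.
- brush: Bystander, to be left alone: white-handled brush, 160 mm long, lying flat. Origin low on it, near its middle.
- conditioner: Bystander, to be left alone: white bottle, 56 mm wide, 140 mm tall. Origin low on it, near its middle.
Things that resemble listed ones, but are neither listed nor needed, are in the scene too. Leave any red look-alike of the cone alone.

How it is judged (in metres and radians):
On the way, in this order (a step that is already met when the one before it is completed fails the run):
1. the cone's stem is through the eyelet, its shoulder flat on it, and the gripper has let go (horizontal distance between cone and eyelet below 0.0045 m and z of cone in the frame of eyelet between -0.004 and 0.004 m and angle between cone's own z axis and vertical below 0.12 rad and contact force between the fingers and cone below 0.1 N), for 0.3 s.
2. the tablet is pinched between the two arms of the tongs and lifted off its tile (contact force between each of tongs_left, tongs_right and tablet above 0.3 N and height (world z) of tablet_center above 0.04 m and contact force between tablet and tile below 0.02 N), for 0.2 s.
At the end, for the whole second after the job is handed in: Cone seated in the eyelet (axis within 4.5 mm, height 4 mm, tilt 0.12 rad), touched by neither fingers, tongs nor tablet; tablet pinched by both tong arms, its centre within 20 mm sideways of the mouth centre and 12 to 100 mm above it, at rest; tongs in the gripper, over 80 mm up (all of step 1 and contact force between each of tongs_left, tongs_right and tablet above 0.3 N and horizontal distance between tablet_center and cone_mouth below 0.02 m and z of tablet_center in the frame of cone_mouth between 0.012 and 0.1 m and height (world z) of tongs above 0.08 m and contact force between the fingers and tongs above 1 N and contact force between each of tongs, tablet and cone below 0.05 N and contact force between tongs and holder below 0.05 N and linear speed of tablet below 0.03 m/s and linear speed of cone below 0.02 m/s); the arm keeps its last pose, push and grip.
It fails at once if the robot touches the tablet itself (contact force between any of the fingers, the arm and tablet above 0.3 N).
It fails at once if one of the other loose things is moved by more than 30 mm (distance of any of suction_cup, driftwood, jar, filter_ring, brush, conditioner from where it was at the start of the episode above 0.03 m).
It also fails if it takes over 67 s, if anything falls off the work surface, if the arm or the gripper's body presses on something with over 40 N, if the wrist force passes 120 N, or if a joint passes its speed limit or range.

## Working session

There is one attempt and no reset: what is moved stays moved. The work goes in short steps, Python scripts to look and compute and a tool call to move; the robot and the scene stay as the last step left them, time stands still between calls to the robot, and variables do not carry over. Pictures are saved under pics/ and viewed, at most 10 in all, crops included, and the job is handed in when it is done.

Besides the shell and the picture viewer there is one more tool, called after "Request:" as name(argument=value, ...) on one line, values as JSON. servo_tool: Moves the arm, as the interface text tells. Its arguments: {"type":"object","properties":{"fingers":{"type":"array","items":{"type":"number"}},"linear":{"type":"array","items":{"type":"array","items":{"type":"number"}}},"rotation":{"type":"array","items":{"type":"array","items":{"type":"number"}}},"force":{"type":"number"}},"required":["fingers","linear","rotation"]}

```bash
mkdir -p pics; cat > h.py <<'E'
import numpy as np, cv2
from bench import r
def snap(n,f):
    s=r.snapshot(n); cv2.imwrite('pics/'+f,s['frame'][:,:,::-1]); np.save('pics/'+f[:-4]+'.npy',s,allow_pickle=True); return s
def load(f): return np.load('pics/'+f+'.npy',allow_pickle=True).item()
def ray(s,u,v):
    T=np.array(s['camera_from_world']);R=T[:3,:3];c=-R.T@T[:3,3]
    d=R.T@np.array([(u-s['cx'])/s['fx'],-(v-s['cy'])/s['fy'],-1.]); return c,d
def onz(s,u,v,z):
    c,d=ray(s,u,v); return c+d*(z-c[2])/d[2]
def proj(s,p):
    T=np.array(s['camera_from_world']);q=T[:3,:3]@np.array(p,float)+T[:3,3]
    return s['cx']+s['fx']*q[0]/-q[2], s['cy']-s['fy']*q[1]/-q[2]
E
python3 - <<'E'
from h import *
for n in('top','side'):
    s=snap(n,n+'0.png'); print(n,[s[k] for k in('fx','fy','cx','cy')],ray(s,320,240),s.keys())
print(r.sense())
E
```

```text
top [437.2291860983426, 437.2291860983426, 322.63812087933167, 242.94201485982813] (array([ 523.67782843,   60.50326064, 1064.29418027]), array([ 0.07094241,  0.01437458, -0.99741778])) dict_keys(['frame', 'fx', 'fy', 'cx', 'cy', 'camera_from_world'])
side [564.6083608868137, 564.6083608868137, 314.5315768601641, 234.47288097138224] (array([  70.0338086 ,  848.90329668, 1049.46087877]), array([ 0.36867279, -0.58925133, -0.7190639 ])) dict_keys(['frame', 'fx', 'fy', 'cx', 'cy', 'camera_from_world'])
{'time': 0.1, 'joint_pos': array([-6.99242837e+01,  7.51193077e+00,  8.53218158e+01, -1.63761893e-04,
        8.72602000e+01, -4.89262185e+00]), 'qd': array([-0.02857198, -0.09950821, -0.11739555,  0.0646759 , -0.07806916,
        0.0452187 ]), 'joint_efforts': array([ 1.35448598e-03, -5.70949709e+01, -5.01943982e+01, -1.48963718e-04,
        8.16249725e-03, -6.96340453e-05]), 'tool_pos': array([ 253.14041543, -543.49371073,  249.34903298]), 'tcp_rot': array([-1.79906382e+02, -7.84960291e-03,  2.49683397e+01]), 'ft_force': array([-0.23565123,  0.9225828 ,  0.25843059]), 'wrist_torque': array([0.00875046, 0.02301469, 0.00793482]), 'grip_force': 0.0, 'finger_gap': 85.58360634058256}
```

View pics/top0.png

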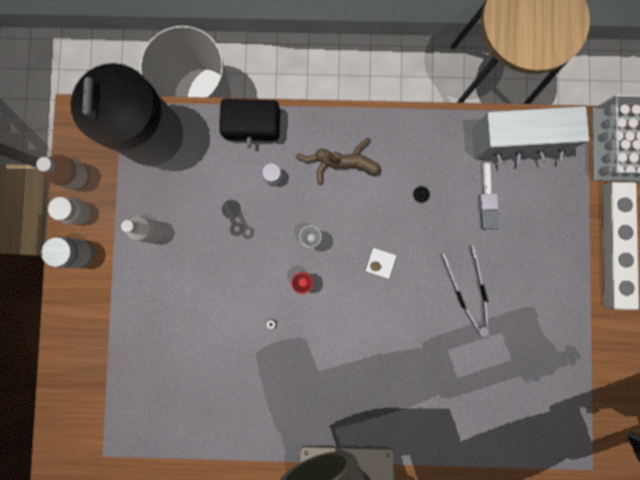

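View pics/side0.png

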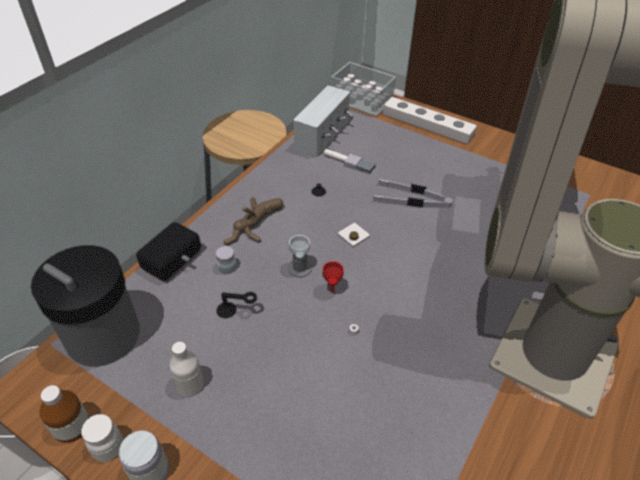

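The top view shows the cone at (310,236), the eyelet near (237,229), the tile at (381,263) with the tablet at (376,267), and the tongs with their head at (484,331) and tips near (445,256)/(473,247). The side view shows the same things: cone at (299,250), eyelet at (250,297), tablet at (354,236), tongs at (415,195). I'll look at enlarged crops next.

```bash
python3 - <<'E'
from h import *
a=cv2.imread('pics/top0.png')
A=cv2.resize(a[190:290,210:410],None,fx=4,fy=4,interpolation=cv2.INTER_CUBIC)
cv2.imwrite('pics/ctop.png',A)
b=cv2.imread('pics/side0.png')
B=cv2.resize(b[165:325,205:465],None,fx=3,fy=3,interpolation=cv2.INTER_CUBIC)
cv2.imwrite('pics/cside.png',B)
E
```

```text
(no output)
```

View pics/ctop.png

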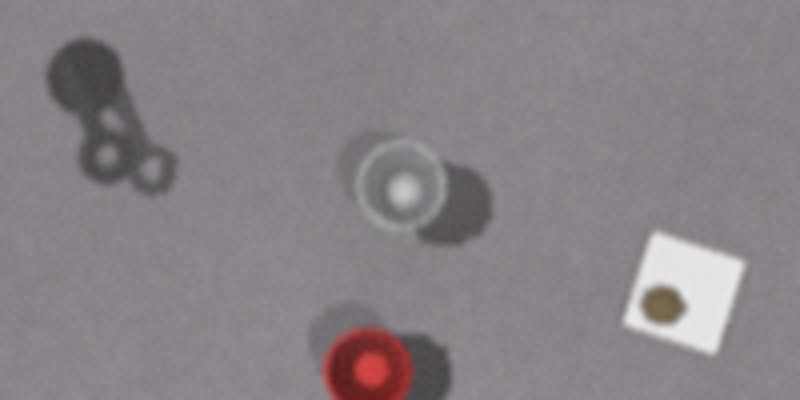

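View pics/cside.png

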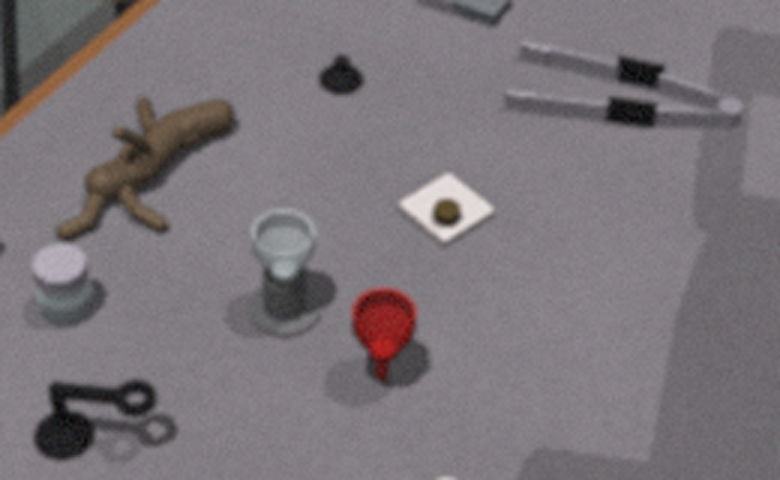

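```bash
python3 - <<'E'
from h import *
t=load('top0');s=load('side0')
P=lambda x:np.round(x,1)
for n,tu,su,z in[('eyelet',(236.6,229.1),(251,297.1),60),('mouth',(310.1,236),(299.3,244.5),93),('tablet',(375.6,265.8),(353.9,235),24)]:
    print(n,P(onz(t,*tu,z)),P(onz(s,*su,z)))
def blobs(S,lo,hi,x0,x1,y0,y1,mn=6):
    g=cv2.cvtColor(S['frame'],cv2.COLOR_RGB2GRAY)
    m=((g>=lo)&(g<=hi)).astype(np.uint8); k=np.zeros_like(m);k[y0:y1,x0:x1]=m[y0:y1,x0:x1]
    n,l,st,c=cv2.connectedComponentsWithStats(k)
    return [(P(c[i]),st[i][4],P(cv2.minAreaRect(np.argwhere(l==i)[:,::-1].astype(np.float32))[0])) for i in range(1,n) if st[i][4]>=mn]
for S,b,zz in((t,(430,505,240,345),15),(s,(370,460,170,215),15)):
    for c in blobs(S,0,45,*b): print('dark',c[0],c[1],P(onz(S,*c[0],25)))
    for c in blobs(S,140,255,*b,3): print('lite',c[0],c[1],P(onz(S,*c[0],20)))
a=cv2.imread('pics/top0.png')
cv2.imwrite('pics/ctg.png',cv2.resize(a[235:345,425:525],None,fx=5,fy=5,interpolation=cv2.INTER_CUBIC))
# eyelet hole and cup in top view
for c in blobs(t,0,55,225,260,195,242): print('blk',c)
E
```

```text
eyelet [615.8 268.2  60. ] [609.9 270.3  60. ]
mouth [601.2  96.8  93. ] [592.9 104.   93. ]
tablet [539.4 -58.   24. ] [533.2 -53.9  24. ]
dark [483.1 292.8] 52 [ 481.8 -312.2   25. ]
dark [460.3 299.4] 44 [ 465.  -258.6   25. ]
lite [477.1 262.3] 95 [ 553.5 -299.7   20. ]
lite [450.4 270.9] 99 [ 531.5 -236.4   20. ]
lite [486.2 311.9] 43 [ 436.8 -321.3   20. ]
lite [471.4 316.7] 44 [ 424.7 -286.4   20. ]
lite [483.6 331.5] 50 [ 390.9 -315.2   20. ]
dark [417.5 188.9] 85 [ 476.1 -305.    25. ]
dark [415.  202.2] 99 [ 457.7 -251.5   25. ]
lite [384.3 179.9] 20 [ 573.8 -294.1   20. ]
lite [432.5 191.8] 4 [ 438.  -322.4   20. ]
lite [437.5 193.5] 4 [ 423.4 -323.5   20. ]
lite [378.6 195.5] 16 [ 555.3 -226.5   20. ]
lite [396. 198.] 3 [ 510.6 -243.7   20. ]
lite [404. 199.] 3 [ 490.4 -252.1   20. ]
lite [448.  199.6] 22 [ 388.9 -316.1   20. ]
lite [426.5 200.7] 6 [ 436.1 -279.6   20. ]
```

View pics/ctg.png

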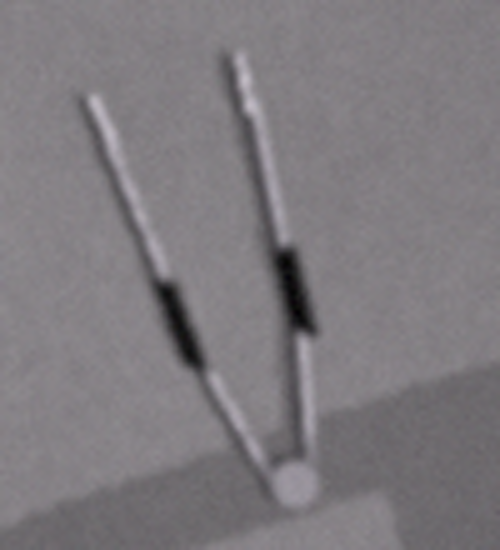

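The enlarged tongs crop shows the black plates at about (460,299) and (483,293) in the full image and the head at (484,331). That puts the tongs yaw at about 22° with the tips pointing away from the robot. The two views disagree by 5–8 mm, so I'll start from their average and move above the cone for a close look.

Request:
servo_tool(fingers=[0.085, 0.085, 0.085, 0.085, 0.085, 0.085, 0.085, 0.085, 0.085, 0.085], linear=[[0.584, -0.438, 0.05], [0.584, -0.438, 0.05], [0.584, -0.438, 0.05], [0.584, -0.438, 0.05], [0.584, -0.438, 0.05], [0.584, -0.438, 0.05], [0.584, -0.438, 0.05], [0.584, -0.438, 0.05], [0.584, -0.438, 0.05], [0.584, -0.438, 0.05]], rotation=[[0, 0, 25], [0, 0, 25], [0, 0, 25], [0, 0, 25], [0, 0, 25], [0, 0, 25], [0, 0, 25], [0, 0, 25], [0, 0, 25], [0, 0, 25]], force=20)

```text
time: 1.1
tool_pos: [488.8, -102.6, 215.8]
tcp_rot: [-180.0, 0.0, -0.0]
ft_force: [0.8, -1.0, -0.3]
finger_gap: 85.1
grip_force: 0.0
```

Request:
servo_tool(fingers=[0.085, 0.085, 0.085, 0.085, 0.085, 0.085, 0.085, 0.085], linear=[[0.108, -0.203, 0.045], [0.108, -0.203, 0.045], [0.108, -0.203, 0.045], [0.108, -0.203, 0.045], [0.108, -0.203, 0.045], [0.108, -0.203, 0.045], [0.108, -0.203, 0.045], [0.108, -0.203, 0.045]], rotation=[[0, 0, 0], [0, 0, 0], [0, 0, 0], [0, 0, 0], [0, 0, 0], [0, 0, 0], [0, 0, 0], [0, 0, 0]])

```text
time: 1.9
tool_pos: [596.2, 97.5, 171.1]
tcp_rot: [180.0, 0.0, -0.1]
ft_force: [-0.3, 0.1, 0.2]
finger_gap: 84.6
grip_force: 0.0
```

```bash
python3 - <<'E'
from h import *
t=snap('top','top1.png');s=snap('side','side1.png')
print(r.sense()['tool_pos'])
print(proj(t,(597,100,170)),proj(s,(597,100,170)))
a=cv2.imread('pics/top1.png')[150:300,230:390]
b=cv2.imread('pics/side1.png')[140:310,210:390]
A=cv2.resize(a,(400,375),interpolation=cv2.INTER_CUBIC);B=cv2.resize(b,(397,375),interpolation=cv2.INTER_CUBIC)
cv2.imwrite('pics/c1.png',np.hstack([A,B]))
E
```

```text
[596.46352093  97.09049278 171.59599021]
(np.float64(307.1563133104889), np.float64(234.97741436855858)) (np.float64(298.3140997600687), np.float64(219.0663953469588))
```

View pics/c1.png

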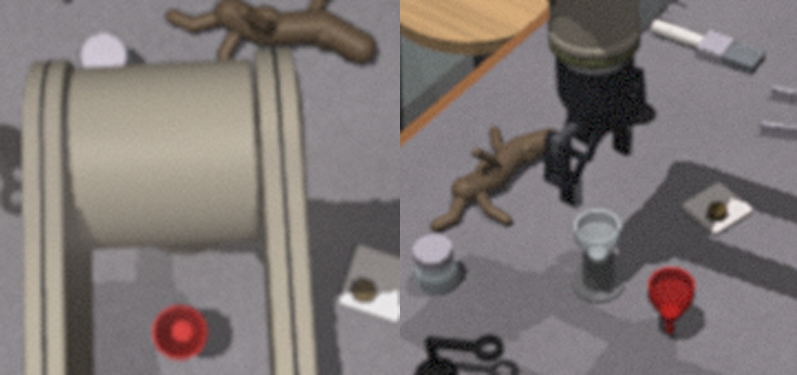

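The side view shows the gripper centred over the cone: fingertips at about (288,232) and (311,209), mouth at (299,244). The arm hides the cone from the top camera. I'll descend and grip the collar.

Request:
servo_tool(fingers=[0.085, 0.085, 0.085, 0.085, 0.06, 0.05, 0.04, 0.04, 0.04, 0.04], linear=[[0.0, -0.002, 0.04], [0.0, -0.002, 0.084], [0.0, -0.002, 0.084], [0.0, -0.002, 0.084], [0.0, -0.002, 0.084], [0.0, -0.002, 0.084], [0.0, -0.002, 0.084], [0.0, -0.002, 0.084], [0.0, -0.002, 0.084], [0.0, -0.002, 0.084]], rotation=[[0, 0, 0], [0, 0, 0], [0, 0, 0], [0, 0, 0], [0, 0, 0], [0, 0, 0], [0, 0, 0], [0, 0, 0], [0, 0, 0], [0, 0, 0]], force=20)

```text
time: 3.0
tool_pos: [598.6, 100.2, 90.2]
tcp_rot: [180.0, -0.3, -0.0]
ft_force: [0.6, -3.1, 7.3]
finger_gap: 49.0
grip_force: 19.9
```

Request:
servo_tool(fingers=[0.04, 0.04, 0.04, 0.04, 0.04, 0.04], linear=[[0, 0, 0], [0, 0, 0], [0, 0, -0.04], [0, 0, -0.07], [0, 0, -0.07], [0, 0, -0.07]], rotation=[[0, 0, 0], [0, 0, 0], [0, 0, 0], [0, 0, 0], [0, 0, 0], [0, 0, 0]])

```text
time: 3.6
tool_pos: [597.7, 100.4, 159.3]
tcp_rot: [-180.0, -0.2, -0.0]
ft_force: [-0.3, 0.7, -0.6]
finger_gap: 49.4
grip_force: 21.4
```

```bash
python3 - <<'E'
from h import *
s=snap('side','side2.png'); q=r.sense()
print(q['tool_pos'],q['tcp_rot'],q['finger_gap'],q['grip_force'])
b=cv2.imread('pics/side2.png')[150:320,210:390]
cv2.imwrite('pics/c2.png',cv2.resize(b,None,fx=3.5,fy=3.5,interpolation=cv2.INTER_CUBIC))
E
```

```text
[596.69130793 100.3342513  157.57763409] [-1.79995419e+02 -4.92146173e-02 -2.54556257e-02] 49.68364026870008 21.356675075387557
```

View pics/c2.png

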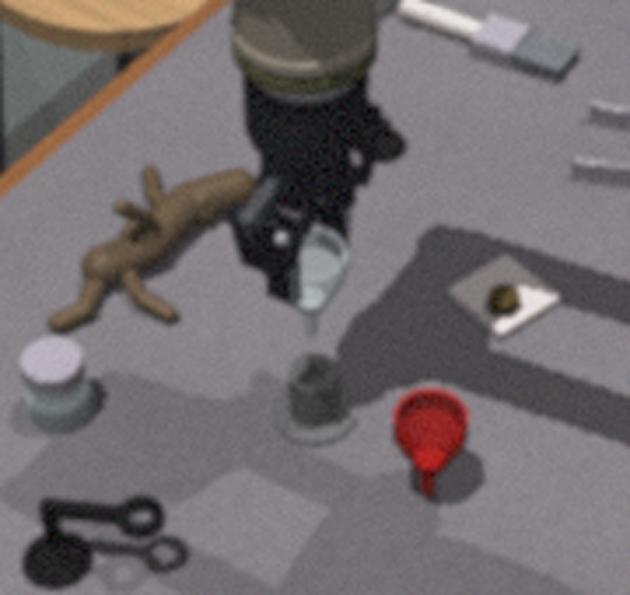

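The cone is held upright, with the stem tip at about (299,245) and the stand bore at (300,253). The eyelet is at (251,297), as before.

```bash
python3 - <<'E'
from h import *
s=load('side2')
print('stem',onz(s,298.9,245.3,81.5),'bore',onz(s,300.4,253.3,45),'eye',onz(s,251,297.1,60), 'tcp px',proj(s,(596.7,100.3,80.6)))
f=s['frame'].astype(int); 
g=cv2.cvtColor(s['frame'],cv2.COLOR_RGB2GRAY)
print(g[238:250,290:310]); print(g[290:306,240:262])
E
```

```text
stem [598.5235088   97.76062739  81.5       ] bore [600.42802863  89.48071071  45.        ] eye [609.89426929 270.30165517  60.        ] tcp px (np.float64(298.9392242421993), np.float64(246.52345450435735))
[[138 136 132 128 119 110 114 126 128 125 119 109 115 126 136 136 133 136
  136 134]
 [137 137 138 135 130 122 107 101 104  96 105 110 127 133 134 133 131 130
  137 131]
 [138 136 134 136 137 134 126 114 106 101 106 123 133 135 137 131 135 134
  130 134]
 [133 131 133 137 138 133 127 117 113 105 111 129 136 133 135 133 134 135
  138 126]
 [137 135 135 135 136 132 129 118 113 105 113 128 136 139 131 138 133 136
  133 116]
 [133 136 135 134 134 134 131 118 113 107 111 132 136 138 131 129 134 131
  128 103]
 [131 136 134 135 134 135 131 119 114 106 116 130 135 132 135 131 136 128
  118  89]
 [134 138 132 135 133 140 132 123 114 114 122 133 134 128 133 131 131 122
  101  78]
 [134 138 134 137 133 131 135 128 124 124 130 133 135 136 135 136 124 104
   85  80]
 [135 137 133 137 140 134 134 133 127 128 132 139 134 136 129 129 117  93
   78  76]
 [132 138 137 138 134 136 132 134 131 134 
[... 917 characters left out ...]
8 111  92  67  41  35  61 102
  126 125 128 129]
 [ 71  68  59  48  41  35  37  55  69  77  75  75  59  44  36  37  68 111
  128 132 130 131]
 [100 101 101  77  56  39  36  36  47  47  51  40  44  31  34  45  80 118
  130 129 130 130]
 [112 113 112 101  79  49  29  29  37  33  37  28  27  37  46  69  99 125
  131 132 130 130]
 [110 114 109 111  92  68  52  43  41  38  28  27  37  47  67  87  97 112
  118 117 123 126]
 [109 106 110 113 105 100  87  73  67  55  63  65  67  73  75  79  69  78
   80  89  94 111]
 [ 90  90  96  98 103 103 100  88  92  81  84  88  85  73  66  65  58  51
   56  58  58  79]
 [ 64  65  62  79  73  79  75  79  87  85  85  83  70  56  61  74  76  73
   65  54  51  60]]
```

```bash
python3 - <<'E'
from h import *
s=load('side2')
e=onz(s,249.9,297.0,60); st=onz(s,298.7,244.8,81)
q=r.sense()['tool_pos']
print(e,st,q,'shift world',e-st,'target',q[:2]+(e-st)[:2])
# top-view estimate for comparison
t=load('top0'); print(onz(t,236.3,228.9,60)-onz(t,309.9,235.9,93))
E
```

```text
[612.1019698 271.4180598  60.       ] [600.10823077  96.28542882  81.        ] [596.69130793 100.3342513  157.57763409] shift world [ 11.99373903 175.13263099 -21.        ] target [608.68504696 275.46688228]
[ 14.87988184 171.64630968 -33.        ]
```

Request:
servo_tool(fingers=[0.04, 0.04, 0.04, 0.04, 0.04, 0.04, 0.04, 0.04], linear=[[0.003, -0.04, 0], [0.007, -0.08, 0], [0.01, -0.12, 0], [0.013, -0.15, 0], [0.013, -0.173, 0], [0.013, -0.173, 0.005], [0.013, -0.173, 0.005], [0.013, -0.173, 0.005]], rotation=[[0, 0, 0], [0, 0, 0], [0, 0, 0], [0, 0, 0], [0, 0, 0], [0, 0, 0], [0, 0, 0], [0, 0, 0]])

```text
time: 4.45
tool_pos: [609.0, 272.0, 150.7]
tcp_rot: [179.9, 0.1, -0.1]
ft_force: [-0.0, 0.0, -0.1]
finger_gap: 49.2
grip_force: 21.4
```

```bash
python3 - <<'E'
from h import *
s=snap('side','side3.png'); q=r.sense()
print(q['tool_pos'],q['tcp_rot'],q['finger_gap'],q['grip_force'])
b=cv2.imread('pics/side3.png')[220:330,190:310]
cv2.imwrite('pics/c3.png',cv2.resize(b,None,fx=5,fy=5,interpolation=cv2.INTER_CUBIC))
E
```

```text
[609.37124842 271.92583533 151.31962314] [ 1.79951463e+02  8.04259714e-02 -9.39574655e-02] 49.37830659046349 21.36259083445566
```

View pics/c3.png

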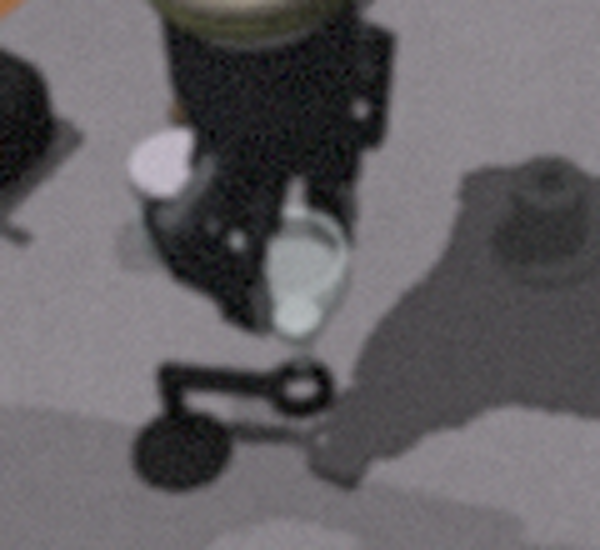

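The stem, at crop (303,350), stands right above the eyelet hole at crop (303,388), which is about (250.2,297) in the full image. I'll check the pixel values.

```bash
python3 - <<'E'
from h import *
s=load('side3');g=cv2.cvtColor(s['frame'],cv2.COLOR_RGB2GRAY)
for y in range(282,304): print(y,g[y,242:260])
q=(609.3,272,151)
for z in(74,80,104,60): print(z,proj(s,(q[0],q[1],z)))
E
```

```text
282 [ 66  67 107 151 175 178 174 179 175 179 172 163 132 107 114 121 128 132]
283 [ 65  69 105 159 178 176 179 181 179 180 176 158 123 112 119 131 134 130]
284 [ 60  64 101 149 173 179 182 185 183 178 164 145 116 115 126 131 132 132]
285 [ 66  68  85 127 151 169 180 182 176 166 147 121 113 124 134 134 137 136]
286 [ 81  86  99 113 130 144 157 161 148 130 112 108 117 128 134 132 133 132]
287 [104 116 123 113 109 112 121 123 116 106 102 114 124 134 134 132 134 131]
288 [128 127 135 129 118 111 103  98  97  98 106 122 132 130 134 132 130 131]
289 [137 137 134 133 130 124 115 112 104 104 109 129 133 131 136 133 133 133]
290 [136 136 132 132 131 129 119 111 105 108 113 124 133 130 133 131 131 132]
291 [137 133 134 134 122 118 102  99  91  85  99 111 123 130 130 136 137 133]
292 [134 135 125 114  94  81  72  76  82  78  71  79  93 121 128 132 138 134]
293 [123 119 105  82  61  42  46  69  70  63  42  48  58  86 119 131 135 132]
294 [ 84  76  64  51  32  17  26  43  51  48  38   4  26  61  99 124 134 126]
295 [ 44  42  40  34  25  38  40  56  64  64  48  32  24  41  78 120 132 125]
296 [ 21
[... 166 characters left out ...]
33  45  81 110 121 122 118  96  56  24  24  51  85  92  76]
299 [64 49 37 27 28 56 74 85 88 75 56 30 20 20 47 68 74 70]
300 [102  79  58  35  20  27  37  42  44  31  29  23   9  33  47  63  69  77]
301 [108 105  75  46  27  20  23  19  24  11  23  25  34  47  57  72  75  74]
302 [113 108  94  72  53  33  28  21  25  29  40  56  68  74  74  71  72  74]
303 [110 117 103  98  88  67  70  63  60  74  78  83  97  86  80  75  72  76]
74 (np.float64(250.26137010190214), np.float64(293.7578135825738))
80 (np.float64(250.05243486990844), np.float64(292.03894406484505))
104 (np.float64(249.20204346765604), np.float64(285.042939391423))
60 (np.float64(250.7433310482707), np.float64(297.72281255160215))
```

Request:
servo_tool(fingers=[0.04, 0.04, 0.04, 0.04, 0.04, 0.04, 0.04], linear=[[0.002, 0, 0], [0.002, 0, 0.008], [0.002, 0, 0.014], [0.002, 0, 0.018], [0.002, 0, 0.022], [0.002, 0, 0.026], [0.002, 0, 0.026]], rotation=[[0, 0, 0], [0, 0, 0], [0, 0, 0], [0, 0, 0], [0, 0, 0], [0, 0, 0], [0, 0, 0]])

```text
time: 5.2
tool_pos: [611.3, 273.1, 125.3]
tcp_rot: [180.0, 0.1, -0.0]
ft_force: [0.6, -0.6, -1.3]
finger_gap: 49.7
grip_force: 21.3
```

```bash
python3 - <<'E'
from h import *
s=snap('side','side4.png'); q=r.sense()
print(q['tool_pos'],q['tcp_rot'],q['ft_force'])
g=cv2.cvtColor(s['frame'],cv2.COLOR_RGB2GRAY)
for y in range(288,304): print(y,g[y,242:260])
E
```

```text
[611.44953688 273.04931411 125.65401679] [ 1.79972515e+02  3.57588956e-02 -3.15234499e-02] [ 0.50988406 -1.38726657 -0.72113666]
288 [ 64  72 114 154 176 186 191 187 176 173 161 145 124 115 111 113 125 127]
289 [ 63  75 109 154 178 178 181 178 177 175 172 147 127 107 115 127 125 117]
290 [ 65  68 113 161 179 180 182 179 179 175 164 147 117 114 121 133 123 108]
291 [ 62  71 110 159 177 179 182 183 184 175 153 129 105 117 128 130 119  88]
292 [ 68  69  94 137 163 177 183 185 174 156 129  96  90 111 125 127 105  79]
293 [ 59  59  75 106 133 152 166 161 143 121  91  66  63  88 119 117  91  76]
294 [ 64  52  59  65  91 105 118 116 102  90  60  45  39  51  86  91  81  71]
295 [47 32 27 42 55 76 82 89 83 77 55 38 20 31 50 78 71 78]
296 [38 27 14 19 43 74 90 98 99 88 77 48 27 29 58 83 82 75]
297 [ 20  20  19  15  41  75 103 113 102 102  89  61  26  26  52  82  81  78]
298 [ 37  32  19  27  36  77  98 103  98  91  78  51  30  25  34  68  74  71]
299 [63 49 38 22 34 46 63 71 69 63 41 19  4 22 44 59 67 70]
300 [100  85  54  30  14  19  29  38  35  25  33  11  15  28  47  71  76  77]
301 [111 102  76  46  21  27  10  11  23  11  20  23  29  46  68  69  77  73]
302 [115 112  92  74  55  40  31  32  14  19  18  32  49  65  70  73  77  68]
303 [110 112 105  99  81  72  64  59  57  47  47  54  62  75  76  74  75  75]
```

The stem is inside the hole with almost no force. I'll keep lowering until the shoulder seats.

Request:
servo_tool(fingers=[0.04, 0.04, 0.04, 0.04, 0.04], linear=[[0, 0, 0.006], [0, 0, 0.012], [0, 0, 0.016], [0, 0, 0.018], [0, 0, 0.018]], rotation=[[0, 0, 0], [0, 0, 0], [0, 0, 0], [0, 0, 0], [0, 0, 0]])

```text
time: 5.75
tool_pos: [611.5, 272.9, 107.6]
tcp_rot: [180.0, 0.0, -0.0]
ft_force: [1.5, -2.8, -3.0]
finger_gap: 49.8
grip_force: 21.3
```

Request:
servo_tool(fingers=[0.04, 0.04, 0.04, 0.04], linear=[[0.0, 0.001, 0.0], [0.0, 0.001, 0.002], [0.0, 0.001, 0.003], [0.0, 0.001, 0.003]], rotation=[[0, 0, 0], [0, 0, 0], [0, 0, 0], [0, 0, 0]])

```text
time: 6.15
tool_pos: [611.8, 272.4, 105.4]
tcp_rot: [-180.0, -0.0, -0.0]
ft_force: [1.9, -1.4, 1.9]
finger_gap: 49.5
grip_force: 21.5
```

Request:
servo_tool(fingers=[0.04, 0.04, 0.04], linear=[[0.0, 0.001, 0.002], [0.0, 0.001, 0.003], [0.0, 0.001, 0.003]], rotation=[[0, 0, 0], [0, 0, 0], [0, 0, 0]])

```text
time: 6.45
tool_pos: [612.9, 272.1, 105.1]
tcp_rot: [-179.9, -0.2, -0.0]
ft_force: [-1.8, -2.3, 14.0]
finger_gap: 49.6
grip_force: 22.4
```

It's seated: the force rises at TCP z ≈ 105, which is shoulder height plus 45. I'll relax the push, open the fingers and retreat upward.

Request:
servo_tool(fingers=[0.04, 0.085, 0.085, 0.085, 0.085, 0.085, 0.085, 0.085], linear=[[0.0, 0.0, -0.002], [0.0, 0.0, -0.002], [0.0, 0.0, -0.002], [0.0, 0.0, -0.002], [0, 0, -0.03], [0, 0, -0.07], [0, 0, -0.11], [0, 0, -0.145]], rotation=[[0, 0, 0], [0, 0, 0], [0, 0, 0], [0, 0, 0], [0, 0, 0], [0, 0, 0], [0, 0, 0], [0, 0, 0]])

```text
time: 7.25
tool_pos: [611.6, 271.3, 248.9]
tcp_rot: [-180.0, -0.0, -0.0]
ft_force: [0.9, -0.2, 0.2]
finger_gap: 85.1
grip_force: 0.0
```

Request:
servo_tool(fingers=[0.085, 0.085, 0.085, 0.085, 0.085, 0.085, 0.085, 0.085, 0.085, 0.085], linear=[[-0.142, 0.553, 0.09], [-0.142, 0.553, 0.09], [-0.142, 0.553, 0.09], [-0.142, 0.553, 0.09], [-0.142, 0.553, 0.09], [-0.142, 0.553, 0.09], [-0.142, 0.553, 0.09], [-0.142, 0.553, 0.09], [-0.142, 0.553, 0.09], [-0.142, 0.553, 0.09]], rotation=[[0, 0, -23], [0, 0, -23], [0, 0, -23], [0, 0, -23], [0, 0, -23], [0, 0, -23], [0, 0, -23], [0, 0, -23], [0, 0, -23], [0, 0, -23]])

```text
time: 8.25
tool_pos: [487.6, -208.7, 168.9]
tcp_rot: [-180.0, -0.0, 23.0]
ft_force: [0.7, 0.3, -1.5]
finger_gap: 85.2
grip_force: 0.0
```

```bash
python3 - <<'E'
from h import *
t=snap('top','top5.png'); s=snap('side','side5.png'); q=r.sense()
print(q['tool_pos'],q['tcp_rot'])
def cr(f,x0,x1,y0,y1): return cv2.resize(cv2.imread('pics/'+f)[y0:y1,x0:x1],(400,300),interpolation=cv2.INTER_CUBIC)
A=np.vstack([np.hstack([cr('top5.png',210,290,195,255),cr('side5.png',210,290,255,315)]),np.hstack([cr('top5.png',400,560,230,350),cr('side5.png',360,480,150,240)])])
cv2.imwrite('pics/c5.png',A)
E
```

```text
[ 485.94714183 -211.94318837  167.80530231] [-1.79987138e+02  1.52267483e-01  2.26307407e+01]
```

View pics/c5.png

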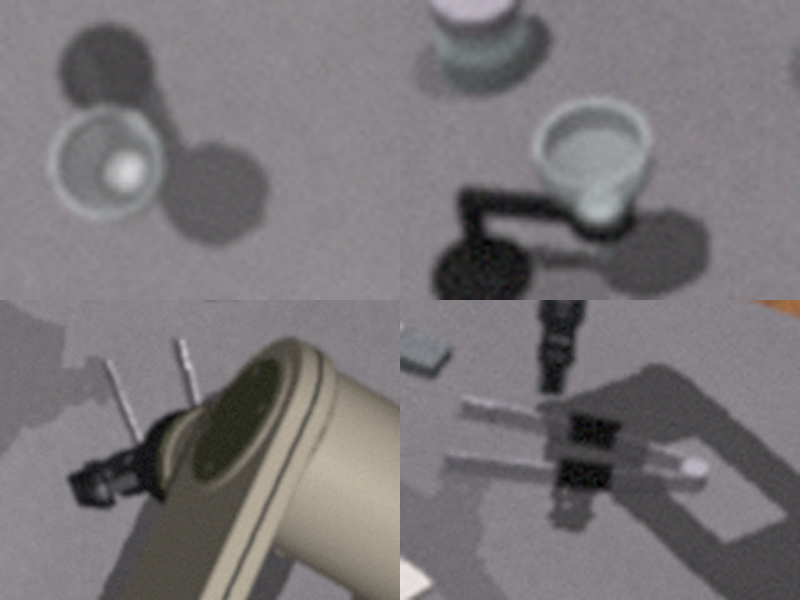

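The cone sits upright in the eyelet, with its mouth at about (231,227) in the top view and (250,285) in the side view. The tongs plates are at about (418,189) and (415,202) in the side view. I'll move above them and look again from low down.

Request:
servo_tool(fingers=[0.085, 0.085, 0.085, 0.085, 0.085, 0.085], linear=[[-0.022, 0.03, 0], [-0.043, 0.058, 0.03], [-0.043, 0.058, 0.07], [-0.043, 0.058, 0.1], [-0.043, 0.058, 0.1], [-0.043, 0.058, 0.1]], rotation=[[0, 0, 0], [0, 0, 0], [0, 0, 0], [0, 0, 0], [0, 0, 0], [0, 0, 0]])

```text
time: 8.95
tool_pos: [471.5, -276.5, 69.3]
tcp_rot: [-179.9, 0.0, 23.0]
ft_force: [1.4, -0.5, -0.2]
finger_gap: 84.9
grip_force: 0.0
```

```bash
python3 - <<'E'
from h import *
s=snap('side','side6.png'); q=r.sense()
print(q['tool_pos'],q['tcp_rot'])
p=q['tool_pos']; y=np.radians(23); ay=np.array([-np.sin(y),np.cos(y)])
for k in(-49,0,49):
  print(k,[np.round(proj(s,(p[0]+k*ay[0],p[1]+k*ay[1],z)),1) for z in(p[2]-6,25,0)])
cv2.imwrite('pics/c6.png',cv2.resize(cv2.imread('pics/side6.png')[135:235,355:475],None,fx=6,fy=6,interpolation=cv2.INTER_CUBIC))
E
```

```text
[ 472.56272681 -277.24384654   70.8252192 ] [ 1.79933610e+02 -4.83905021e-02  2.30027839e+01]
-49 [array([417.1, 172.4]), array([415.2, 183.5]), array([414. , 190.3])]
0 [array([416.2, 183.8]), array([414.2, 194.9]), array([413.1, 201.7])]
49 [array([415.2, 195.7]), array([413.3, 206.8]), array([412.1, 213.6])]
```

View pics/c6.png

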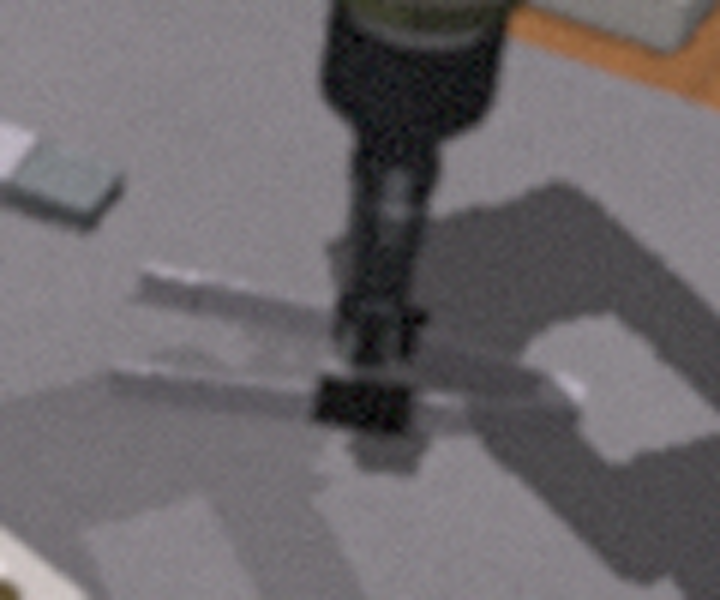

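The near fingertip is at about (417,195) and the near plate at (415,202). Their spacing fits a straddling grip, with a few mm correction along the closing line.

Request:
servo_tool(fingers=[0.085, 0.085, 0.085, 0.085], linear=[[-0.001, 0.0035, 0.0], [-0.001, 0.0035, 0.02], [-0.001, 0.0035, 0.035], [-0.001, 0.0035, 0.035]], rotation=[[0, 0, 0], [0, 0, 0], [0, 0, 0], [0, 0, 0]])

```text
time: 9.4
tool_pos: [471.0, -280.0, 32.8]
tcp_rot: [-179.9, 0.1, 23.0]
ft_force: [-1.1, 0.3, -0.3]
finger_gap: 85.0
grip_force: 0.0
```

Request:
servo_tool(fingers=[0.085, 0.085, 0.075, 0.066, 0.06, 0.055, 0.052, 0.052, 0.052, 0.052], linear=[[0, 0, 0.007], [0, 0, 0.007], [0, 0, 0.007], [0, 0, 0.007], [0, 0, 0.007], [0, 0, 0.007], [0, 0, 0.007], [0, 0, 0.007], [0, 0, 0.007], [0, 0, 0.007]], rotation=[[0, 0, 0], [0, 0, 0], [0, 0, 0], [0, 0, 0], [0, 0, 0], [0, 0, 0], [0, 0, 0], [0, 0, 0], [0, 0, 0], [0, 0, 0]])

```text
time: 10.4
tool_pos: [474.0, -282.0, 30.0]
tcp_rot: [179.8, -0.2, 22.9]
ft_force: [-1.1, 1.2, 13.0]
finger_gap: 52.1
grip_force: 12.2
```

Request:
servo_tool(fingers=[0.052, 0.052, 0.052, 0.052, 0.052, 0.052], linear=[[0, 0, -0.01], [0, 0, -0.025], [0, 0, -0.04], [0, 0, -0.055], [0, 0, -0.055], [0, 0, -0.055]], rotation=[[0, 0, 0], [0, 0, 0], [0, 0, 0], [0, 0, 0], [0, 0, 0], [0, 0, 0]])

```text
time: 11.0
tool_pos: [472.4, -281.1, 83.0]
tcp_rot: [179.9, -0.0, 23.0]
ft_force: [-0.4, 1.5, -1.5]
finger_gap: 52.2
grip_force: 6.9
```

```bash
python3 - <<'E'
from h import *
s=snap('side','side7.png'); t=snap('top','top7.png'); q=r.sense()
print({k:np.round(q[k],1) for k in('tool_pos','tcp_rot','finger_gap','grip_force','ft_force')})
def cr(f,x0,x1,y0,y1): return cv2.resize(cv2.imread('pics/'+f)[y0:y1,x0:x1],(400,400),interpolation=cv2.INTER_CUBIC)
cv2.imwrite('pics/c7.png',np.hstack([cr('side7.png',350,470,115,235),cr('top7.png',400,520,230,350)]))
E
```

```text
{'tool_pos': array([ 471.6, -280.5,   81.7]), 'tcp_rot': array([-179.9,    0. ,   23. ]), 'finger_gap': np.float64(52.1), 'grip_force': np.float64(6.9), 'ft_force': array([ 0.1,  0.1, -1. ])}
```

View pics/c7.png

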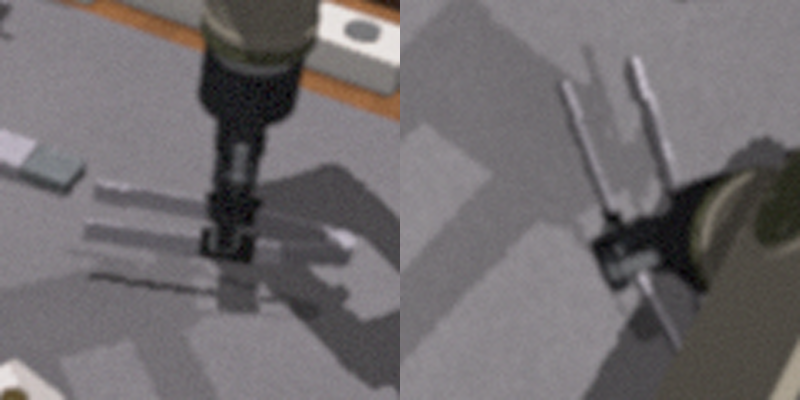

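The tongs are lifted and level. In the top view the tip ends are at about (449.5,255.5) and (469.6,248.6). That was the 11th picture I viewed, one over the limit of 10, because I lost count of the crops. I won't view any more and will measure numerically from here.

```bash
python3 - <<'E'
from h import *
t=load('top7'); s=load('side7')
g=cv2.GaussianBlur(cv2.cvtColor(t['frame'],cv2.COLOR_RGB2GRAY),(0,0),.7)
m=np.zeros_like(g); m[240:300,440:490]=(g[240:300,440:490]>135)
n,l,st,c=cv2.connectedComponentsWithStats(m)
ends=[]
for i in range(1,n):
    if st[i][4]<12: continue
    p=np.argwhere(l==i)[:,::-1]; top=p[p[:,1]<=p[:,1].min()+1].mean(0)
    print(st[i],top,np.round(onz(t,*top,72),1)); ends.append(top)
T=r.sense()['tool_pos']
def tab(S,box,z):
    hsv=cv2.cvtColor(S['frame'],cv2.COLOR_RGB2HSV); x0,x1,y0,y1=box
    k=np.zeros(hsv.shape[:2],np.uint8); k[y0:y1,x0:x1]=((hsv[y0:y1,x0:x1,1]>70)&(hsv[y0:y1,x0:x1,2]<150))
    p=np.argwhere(k)[:,::-1]; c=p.mean(0); print('tablet px',c,len(p),np.round(onz(S,*c,z),1))
for f in('top0','top7'): tab(load(f),(365,395,250,278),22)
for f in('side0','side7'): tab(load(f),(340,368,222,248),17)
# tcp vs tips
if len(ends)==2:
    mid=np.mean(ends,0); w=onz(t,*mid,72); print('mid',w,'tcp',T,'d',np.hypot(*(w-T)[:2]),np.degrees(np.arctan2(*(w-T)[1::-1])))
E
```

```text
[469 245  15  38 125] [470.75 245.75] [ 589.2 -267.4   72. ]
[450 255   4  10  14] [450.  255.5] [ 566.  -220.5   72. ]
[463 289   6   5  18] [465.  289.5] [ 490.1 -254.7   72. ]
tablet px [375.30232558 265.90697674] 43 [539.1 -57.5  22. ]
tablet px [375.28888889 265.91111111] 45 [539.1 -57.5  22. ]
tablet px [353.55  235.125] 40 [536.9 -59.2  17. ]
tablet px [353.66666667 235.        ] 42 [536.9 -59.7  17. ]
```

Request:
servo_tool(fingers=[0.052, 0.052, 0.052, 0.052, 0.052, 0.052, 0.052, 0.052, 0.052, 0.052], linear=[[0.007, -0.025, 0], [0.014, -0.055, 0], [0.022, -0.085, 0], [0.03, -0.115, 0], [0.038, -0.145, 0], [0.044, -0.17, 0], [0.047, -0.181, 0], [0.047, -0.181, 0], [0.047, -0.181, 0], [0.047, -0.181, 0]], rotation=[[0, 0, 0], [0, 0, 0], [0, 0, 0], [0, 0, 0], [0, 0, 0], [0, 0, 0], [0, 0, 0], [0, 0, 0], [0, 0, 0], [0, 0, 0]])

```text
time: 12.1
tool_pos: [444.9, -96.9, 82.3]
tcp_rot: [180.0, 0.0, 22.9]
ft_force: [-0.3, -0.2, -0.6]
finger_gap: 52.4
grip_force: 6.9
```

```bash
cat >> h.py <<'E'
def dump(S,x0,x1,y0,y1):
    g=cv2.cvtColor(S['frame'],cv2.COLOR_RGB2GRAY); print('cols',x0,x1-1)
    for y in range(y0,y1): print(y,' '.join('%3d'%v for v in g[y,x0:x1]))
E
python3 - <<'E'
from h import *
s=snap('side','side8.png'); t=snap('top','top8.png'); q=r.sense()
print({k:np.round(q[k],1) for k in('tool_pos','tcp_rot','finger_gap','grip_force','ft_force')})
p=q['tool_pos'];y=np.radians(23);ax=np.array([np.cos(y),np.sin(y)]);ay=np.array([-ax[1],ax[0]])
for n,S in(('top',t),('side',s)):
  for k in(-26,26):
    for a in(72,115):
      print(n,k,a,np.round(proj(S,(*(p[:2]+a*ax+k*ay),72)),1))
dump(t,360,396,244,284)
dump(s,338,372,205,250)
E
```

```text
{'tool_pos': array([444.9, -96.8,  82.3]), 'tcp_rot': array([180. ,   0. ,  22.9]), 'finger_gap': np.float64(52.2), 'grip_force': np.float64(6.9), 'ft_force': array([ 0.9, -0.6, -0.8])}
top -26 72 [393.2 273.9]
top -26 115 [386.  256.2]
top 26 72 [371.9 282.4]
top 26 115 [364.7 264.7]
side -26 72 [366.8 214.4]
side -26 115 [349.9 212.3]
side 26 72 [364.4 228.7]
side 26 115 [347.1 226.5]
cols 360 395
244 135 134 135 132 132 132 133 135 135 137 133 135 133 134 131 132 134 129 128 135 136 133 134 133 130 133 134 132 130 133 134 133 134 136 134 136
245 137 136 136 135 135 135 136 133 132 130 133 135 136 137 130 132 135 134 131 132 136 132 133 133 131 136 134 128 131 130 133 135 135 136 135 136
246 135 135 135 136 135 135 137 135 134 132 134 134 131 133 134 134 131 128 131 137 134 136 131 133 134 130 132 127 130 132 130 133 134 133 138 138
247 136 133 131 134 135 134 135 133 132 135 131 129 131 149 154 149 140 133 133 131 133 132 128 134 133 132 135 129 136 129 132 132 131 135 137 137
248 134 132 132 132 135 135 136 131 132 133 131 125 146 181 192 187 169 154 148 139 130 131 131 132 132 1
[... 10835 characters left out ...]

245 107 108 105 109 110 104 108 107 104 109 109 107 103 116 131 134 114  98  88  92 101 101 108 112 104 110 100  97 104 101  96  81  85  91
246 108 104 110 109 106 105 106 104 107 107 107 108 108 107 106 103  93 101 104 107 109 110 109 111 111 111 107 110 112 112 110 107 107 108
247 106 109 112 107 111 103 109 105 106 106 106 108 105 103 105  91 102 105 109 109 110 110 108 110 107 114 109 109 112 112 109 114 110 113
248 107 106 111 110 107 105 105 105 107 110 112 110 113 108 112 109 106 104 110 110 110 109 108 111 107 110 108 111 107 106 109 109 112 113
249 106 106 109 104 106 108 110 105 105 106 112 109 110 111 111 111 107 106 108 110 108 107 108 107 107 108 112 108 107 113 112 112 108 110
```

```bash
python3 - <<'E'
from h import *
t=load('top8');s=load('side8');y=np.radians(23);ax=np.array([np.cos(y),np.sin(y)]);ay=np.array([-ax[1],ax[0]])
def rel(n,L,R,tab,off):
    m=(L+R)[:2]/2-off*ay-15*ax; d=tab[:2]-m
    print(n,'L-R gap',np.round((L-R)[:2]@np.c_[ax,ay],1),'tips',np.round(m,1),'shift ax,ay',np.round([d@ax,d@ay],1),'world',np.round(d,1))
rel('top',onz(t,367,267.1,72),onz(t,390,257.5,72),onz(t,375.3,265.8,23),0)
rel('side',onz(s,349.3,229,62),onz(s,352.3,215.6,62),onz(s,353.6,235,17),1.5)
E
```

```text
top L-R gap [-0.9 56.6] tips [532.9 -64.8] shift ax,ay [8.8 4.3] world [6.4 7.4]
side L-R gap [ 1.1 49.3] tips [532.1 -62.3] shift ax,ay [5.6 0.5] world [5.  2.7]
```

Request:
servo_tool(fingers=[0.052, 0.052, 0.052, 0.052, 0.052, 0.052, 0.052], linear=[[0.007, -0.001, 0], [0.007, -0.001, 0.01], [0.007, -0.001, 0.02], [0.007, -0.001, 0.03], [0.007, -0.001, 0.036], [0.007, -0.001, 0.036], [0.007, -0.001, 0.036]], rotation=[[0, 0, 0], [0, 0, 0], [0, 0, 0], [0, 0, 0], [0, 0, 0], [0, 0, 0], [0, 0, 0]])

```text
time: 12.9
tool_pos: [450.5, -92.1, 46.0]
tcp_rot: [-180.0, 0.0, 23.0]
ft_force: [-0.1, 0.4, -0.9]
finger_gap: 51.9
grip_force: 6.9
```

Request:
servo_tool(fingers=[0.052, 0.052, 0.052], linear=[[0, 0, 0.002], [0, 0, 0.003], [0, 0, 0.003]], rotation=[[0, 0, 0], [0, 0, 0], [0, 0, 0]])

```text
time: 13.2
tool_pos: [450.8, -92.2, 43.4]
tcp_rot: [180.0, -0.0, 23.0]
ft_force: [0.8, -0.3, -1.1]
finger_gap: 52.0
grip_force: 6.9
```

Request:
servo_tool(fingers=[0.052, 0.052, 0.052], linear=[[0, 0, 0.001], [0, 0, 0.002], [0, 0, 0.002]], rotation=[[0, 0, 0], [0, 0, 0], [0, 0, 0]])

```text
time: 13.5
tool_pos: [450.7, -92.2, 41.2]
tcp_rot: [-180.0, 0.0, 23.0]
ft_force: [0.4, 0.4, -0.6]
finger_gap: 52.3
grip_force: 6.9
```

```bash
python3 - <<'E'
from h import *
s=snap('side','side9.png');t=snap('top','top9.png');print(r.sense()['ft_force'])
dump(t,362,396,250,280);dump(s,336,366,222,244)
E
```

```text
[ 0.30179167 -0.14633207 -0.36415437]
cols 362 395
250 134 135 136 135 135 137 134 134 129 146 193 227 231 229 226 225 219 205 196 184 164 154 145 140 134 133 134 131 128 132 130 130 133 132
251 133 134 137 135 135 133 137 133 129 153 209 227 230 229 227 229 228 226 225 220 204 197 186 167 155 146 139 138 134 131 134 130 133 132
252 127 131 135 133 133 131 135 127 138 174 217 230 228 230 229 228 229 228 230 228 226 225 219 207 199 186 172 158 147 139 132 132 130 127
253 119 119 126 134 131 129 129 128 145 191 224 228 228 228 227 227 227 228 229 228 227 228 228 229 225 221 210 199 188 170 158 149 143 136
254 115 116 116 122 127 127 127 132 161 206 227 229 228 228 227 229 228 228 228 226 224 224 227 228 229 229 227 227 222 207 201 187 168 153
255 110 112 111 113 115 116 120 130 171 210 229 228 228 228 227 226 229 229 227 225 214 200 205 214 213 220 230 229 231 228 226 222 213 189
256 113 112 113 108 113 111 113 132 177 213 224 227 226 228 227 229 230 228 229 228 203 172 168 189 186 201 222 229 230 229 230 228 228 206
257 111 115 108 110 114 109 116 142 181 205 213 217 219 225 225 227 2
[... 5191 characters left out ...]
 114 112 113 126 129 130 134 136 128 119 106  89 119 155 180 187 183 172 146 120
239 128 124 129 125 123 115 113 111 115 107  95  90  96  98 102 112 114 109 114 113 109 112 124 152 158 159 152 140 123 107
240 128 127 126 124 118 113 111 109 110  95  95  92  89  89  91  95  93  89  89  96  99 100 103 114 117 121 120 120 118 113
241 128 130 118 116 111 105 111 109 105  95  94  88  92  93  90  90  87  92  91  93  92  93  90  95  96  95  94 100  99 104
242 124 116 114 111 106 107 110 107 105  97  93  89  87  88  95  95  95  91  86  90  88  92  89  92  89  89  87  92  90  91
243 117 108 108 108 108 108 109 107 107  99  92  76  75  85  91 105 104 102  93  88  95  87  91  91  97  90  91  87  94  91
```

The tips straddle the tablet on both sides, about 1.5 mm off centre sideways and within a mm lengthwise. I'll nudge, rise 2 mm and squeeze.

Request:
servo_tool(fingers=[0.052, 0.05, 0.048, 0.046, 0.044, 0.042, 0.04, 0.038, 0.036, 0.036], linear=[[0, -0.0015, -0.002], [0, -0.0015, -0.002], [0, -0.0015, -0.002], [0, -0.0015, -0.002], [0, -0.0015, -0.002], [0, -0.0015, -0.002], [0, -0.0015, -0.002], [0, -0.0015, -0.002], [0, -0.0015, -0.002], [0, -0.0015, -0.002]], rotation=[[0, 0, 0], [0, 0, 0], [0, 0, 0], [0, 0, 0], [0, 0, 0], [0, 0, 0], [0, 0, 0], [0, 0, 0], [0, 0, 0], [0, 0, 0]], force=25)

```text
time: 14.6
tool_pos: [450.2, -90.8, 43.3]
tcp_rot: [-180.0, -0.0, 23.0]
ft_force: [0.4, 0.2, -1.9]
finger_gap: 41.0
grip_force: 25.2
```

Request:
servo_tool(fingers=[0.036, 0.036, 0.036], linear=[[0, 0, 0], [0, 0, 0], [0, 0, 0]], rotation=[[0, 0, 0], [0, 0, 0], [0, 0, 0]])

```text
time: 14.9
tool_pos: [450.2, -90.8, 43.3]
tcp_rot: [180.0, -0.0, 23.0]
ft_force: [-0.1, 0.4, -0.5]
finger_gap: 41.2
grip_force: 25.2
```

The grip stalls at 41 mm with full force, so the tablet is pinched. Next is a gentle lift.

Request:
servo_tool(fingers=[0.036, 0.036, 0.036, 0.036, 0.036, 0.036, 0.036, 0.036, 0.036, 0.036], linear=[[0, 0, -0.005], [0, 0, -0.015], [0, 0, -0.03], [0, 0, -0.05], [0, 0, -0.075], [0, 0, -0.1], [0, 0, -0.125], [0, 0, -0.145], [0, 0, -0.16], [0, 0, -0.16]], rotation=[[0, 0, 0], [0, 0, 0], [0, 0, 0], [0, 0, 0], [0, 0, 0], [0, 0, 0], [0, 0, 0], [0, 0, 0], [0, 0, 0], [0, 0, 0]])

```text
time: 15.9
tool_pos: [451.6, -91.3, 206.3]
tcp_rot: [179.8, -0.2, 23.0]
ft_force: [0.4, 0.5, -1.4]
finger_gap: 40.9
grip_force: 25.2
```

```bash
python3 - <<'E'
from h import *
s=snap('side','side10.png');t=snap('top','top10.png');q=r.sense()
print({k:np.round(q[k],1) for k in('time','tool_pos','tcp_rot','finger_gap','grip_force')})
p=q['tool_pos'];y=np.radians(23);ax=np.array([np.cos(y),np.sin(y)])
for n,S in(('top',t),('side',s)):
    e=proj(S,(*(p[:2]+95*ax),p[2]-26)); print(n,'expected tablet',np.round(e,1))
    hsv=cv2.cvtColor(S['frame'],cv2.COLOR_RGB2HSV); u,v=map(int,e)
    k=np.zeros(hsv.shape[:2],np.uint8); w=18
    k[v-w:v+w,u-w:u+w]=((hsv[v-w:v+w,u-w:u+w,1]>70)&(hsv[v-w:v+w,u-w:u+w,2]<160))
    nn,l,st,c=cv2.connectedComponentsWithStats(k)
    for i in range(1,nn):
        if st[i][4]>8: print(st[i],c[i].round(1))
    print('tile brown left?')
E
```

```text
{'time': np.float64(16.0), 'tool_pos': array([450.1, -90.8, 203.1]), 'tcp_rot': array([180.,  -0.,  23.]), 'finger_gap': np.float64(41.3), 'grip_force': np.float64(25.2)}
top expected tablet [382.1 265.7]
[382 261   9   8  62] [386.1 264.3]
tile brown left?
side expected tablet [355.8 188.8]
[354 182   8   3  18] [357.6 182.9]
tile brown left?
```

```bash
python3 - <<'E'
from h import *
t=load('top10');s=load('side10')
tb=onz(t,386.1,264.3,184);m=onz(load('top5'),231,227,108);print('tablet top',tb,'mouth top',m,'move',m-tb)
ts=onz(s,357.6,182.9,180);print('tablet side',ts)
q=r.sense()['tool_pos'];print('tablet-tcp',(tb-q)[:2],(ts-q)[:2])
E
```

```text
tablet top [540.46697881 -60.78634145 184.        ] mouth top [615.7714088  270.74512845 108.        ] move [ 75.30443   331.5314699 -76.       ]
tablet side [543.23853864 -71.59457375 180.        ]
tablet-tcp [90.37434171 30.02600759] [93.14590154 19.21777529]
```

The tablet is held in the tips. Carrying it to the cone.

Request:
servo_tool(fingers=[0.036, 0.036, 0.036, 0.036, 0.036, 0.036, 0.036, 0.036, 0.036, 0.036], linear=[[0.006, -0.008, 0], [0.016, -0.022, 0], [0.03, -0.041, 0], [0.046, -0.063, 0], [0.062, -0.086, 0], [0.078, -0.108, 0], [0.094, -0.13, 0], [0.11, -0.152, 0], [0.124, -0.172, 0], [0.138, -0.191, 0]], rotation=[[0, 0, 0], [0, 0, 0], [0, 0, 0], [0, 0, 0], [0, 0, 0], [0, 0, 0], [0, 0, 0], [0, 0, 0], [0, 0, 0], [0, 0, 0]])

```text
time: 17.0
tool_pos: [501.7, 140.7, 201.6]
tcp_rot: [-179.9, 0.2, 23.0]
ft_force: [-0.1, -0.0, -1.5]
finger_gap: 41.1
grip_force: 25.2
```

Request:
servo_tool(fingers=[0.036, 0.036, 0.036, 0.036, 0.036, 0.036, 0.036, 0.036, 0.036, 0.036], linear=[[0.012, -0.017, 0], [0.024, -0.033, 0], [0.036, -0.05, 0], [0.046, -0.064, 0], [0.054, -0.075, 0.002], [0.059, -0.0815, 0.006], [0.0595, -0.0825, 0.012], [0.0595, -0.0825, 0.015], [0.0595, -0.0825, 0.015], [0.0595, -0.0825, 0.015]], rotation=[[0, 0, 0], [0, 0, 0], [0, 0, 0], [0, 0, 0], [0, 0, 0], [0, 0, 0], [0, 0, 0], [0, 0, 0], [0, 0, 0], [0, 0, 0]])

```text
time: 18.0
tool_pos: [525.2, 237.4, 188.2]
tcp_rot: [180.0, 0.0, 22.9]
ft_force: [-1.1, 0.3, -1.7]
finger_gap: 41.1
grip_force: 25.2
```

```bash
python3 - <<'E'
from h import *
s=snap('side','side11.png');t=snap('top','top11.png');q=r.sense()
print({k:np.round(q[k],1) for k in('time','tool_pos','tcp_rot','finger_gap','grip_force')})
p=q['tool_pos'];y=np.radians(23);ax=np.array([np.cos(y),np.sin(y)])
for n,S in(('top',t),('side',s)):
    e=proj(S,(*(p[:2]+95*ax),p[2]-26)); print(n,'expected tablet',np.round(e,1),'mouth',np.round(proj(S,(612.3,271.7,108)),1))
    hsv=cv2.cvtColor(S['frame'],cv2.COLOR_RGB2HSV); u,v=map(int,e)
    k=np.zeros(hsv.shape[:2],np.uint8); w=18
    k[v-w:v+w,u-w:u+w]=((hsv[v-w:v+w,u-w:u+w,1]>70)&(hsv[v-w:v+w,u-w:u+w,2]<160))
    nn,l,st,c=cv2.connectedComponentsWithStats(k)
    for i in range(1,nn):
        if st[i][4]>8: print(st[i],c[i].round(1),np.round(onz(S,*c[i],p[2]-20),1))
dump(s,236,266,268,300)
E
```

```text
{'time': np.float64(18.1), 'tool_pos': array([525.5, 237.6, 188.7]), 'tcp_rot': array([180. ,  -0. ,  22.9]), 'finger_gap': np.float64(41.3), 'grip_force': np.float64(25.2)}
top expected tablet [223.3 225.7] mouth [230.5 228.6]
side expected tablet [244.8 267.2] mouth [248.  283.2]
[243 261   9   6  36] [247.6 262.8] [612.  265.9 168.7]
cols 236 265
268  81  94  92  94  94  94  91  98 103 108 119 128 129 127 125 119 120 131 145 137 136 134 134 130 132 131 127 127 131 127
269  94  96  90  96  94  93  92  94  96  92  95  95 102 107 110 118 117 128 131 135 140 142 141 137 139 139 134 132 129 130
270 114 112  99  92  92  89  92  91  97  97  94  95  98  93  94  98 100 107 110 116 117 120 126 129 136 136 139 137 137 137
271 128 121 104 103 101  95  90  95  94  92  88  93  93  92  93  93  94  97  94  95  99 105 106 105 117 120 117 128 130 135
272 131 129 129 116 116 110 107 102 102  97  96  96  94  91  93  94  93  98  95  96  90  94  96  95  93  97 103 105 103 111
273 134 133 132 133 127 128 127 125 117 115 106 107 104 100  93  95  95  93  90  98  96  91  96  98  96  95  94  96  90  94
274 
[... 2519 characters left out ...]
 152 165 167 163 163 169 162 150 131 108  98 109 123 131 133 125 107  97  93  89
295  29  30  31  47  53  67  84  91 108 130 155 164 166 167 168 169 165 152 125  92  81 110 130 130 131 129 124 115 115 100
296  30  24  30  28  32  41  57  66  90 123 153 170 175 177 176 176 167 147 109  72  68 100 119 119 126 124 121 113 109  98
297  27  25  23  24  26  16  33  47  69 103 142 161 175 183 183 178 156 121  83  58  57  83  95  94  92  94  89  83  86  78
298  65  56  51  40  43  36  29  29  47  74 109 138 154 165 167 155 127  95  62  40  41  62  71  72  69  75  73  70  71  68
299 100  96  87  79  87  84  77  52  36  44  66  97 110 115 120 108  87  64  41  32  40  59  71  77  67  74  72  73  72  73
```

In the side view the tablet is above the mouth: it measures about (612,266) against the mouth at (612,272), and about 54 mm higher. The cone is still seated, so I'm handing in.

```bash
python3 -c "
from bench import r
print(r.sense()['qd'].round(2)); print(r.hand_in())"
```

```text
[ 0.11 -0.09 -0.08  0.09 -0.07  0.05]
the job is handed in; nothing more can be done
None
```

I handed the job in with the cone seated in the eyelet and released, and the tongs holding the tablet about 54 mm above its mouth, roughly 6 mm off centre in the side view; no verdict came back, the top camera could not see the tablet at the end, and I viewed 11 pictures, one over the limit of 10.

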